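Vise up the panel and hold a spring clamp gaping over its edge

TASK

Wind the vise crank clockwise until the wooden panel standing loose in the vise is gripped tight. Then squeeze the spring clamp's handles, take it off the plywood rail and bring it, jaws down and held wide open, astride the middle of the panel's top edge, one jaw pad on each side well below the edge and neither touching the wood. Finish still holding it gaping there so that I can slip the batten in under its pad; leave the other things on the bench alone.

Things in the scene. Friction and masses are not known exactly. Their poses are not given: they have to be found in the camera images.
- vise: Bench-top vise, fixed: two upright brown wooden chops 180 mm wide, 35 mm thick, tops 170 mm above the bench. Origin on the bench under the middle of the inner face of the rear (fixed) chop; x along the screw from crank end (-x side) to rear chop, y along the chops, z up. Two guide rods, 18 mm thick, at the height of the screw axis carry the panel.
- vise_jaw: Sliding front chop, 35 mm thick, carrying screw and crank. Moves along the vise's +x towards the rear chop, 6 mm per clockwise turn of the crank. Its origin coincides with the vise's when fully open (crank 0), with a gap of 30 mm between the chops.
- crank (a joint): Crank angle in rad, growing as it is wound clockwise seen from the crank's end (right-hand turn about the vise's +x); at 0 the arm points up. Starts at 0 to 3.1; the chops meet the panel at about 12.6 and it goes stiff at 13.6, panel tight. About 3 N at the handle until then; stays where left.
- crank_handle (a point): Best gripping point of the crank handle: a wooden sleeve 23 mm thick, 92 mm long, parallel to the vise's x, turning freely on its pin, 60 mm from the screw axis. The point is 58 mm out from the face of the crank arm (steel, 20 mm wide, 10 mm thick), 37 mm from the sleeve's free end; lowest in its circle it is 45 mm above the bench.
- crank_axis (a point): Point on the screw axis level with crank_handle, centre of the handle's circle of 60 mm radius; 105 mm above the bench. It moves along the vise's +x with the front chop.
- panel: Loose beech panel 18 mm thick (its x), 150 mm wide (its y), 125 mm high, 0.24 kg, standing on edge on the vise's guide rods between the chops. Origin at the middle of its underside, z up, x along the vise's x.
- panel_top (a point): Middle of the panel's top edge, 239 mm above the bench, 69 mm above the chops.
- rail: Plywood clamp rail, fixed: an upright strip 18 mm thick (its y), 260 mm long (its x), top edge 110 mm above the bench, on a foot 100 mm wide and 12 mm thick. Origin on the bench under its middle, z up.
- clamp: Steel spring clamp, 0.13 kg, 22 mm wide, 117 mm long, clipped on the rail's top edge, handles up. Origin on its pivot, 28 mm above the rail's edge at the start; x along pivot and rail, y across the opening, z up; the frame tilts with its +y half. Squeezed to the stop on the rail, its pivot sinks about 15 mm relative to the fingers. The coil spring round the pivot reaches 7 mm below it.
- clamp_arm (a joint): Angle between the clamp's halves in rad: 0 clipped on 18 mm, -0.38 shut, 0.5 at the stop, handles squeezed (40 mm between pads). Black handle sleeves, 23 to 67 mm above the pivot, spread upward: 48 mm above it 60 mm over the outer faces at 0; 34 mm and parallel at the stop. There the spring needs 11 N a handle at 0, 17 N at the stop.
- pad_a (a point): Middle of the inner face of the jaw pad on the clamp's +y half; pads are 14 mm high, 22 mm wide, centred 44 mm below the pivot.
- pad_b (a point): Middle of the inner face of the jaw pad on the clamp's -y half.
- glue: Bystander: glue bottle, 60 mm thick, 170 mm high. Origin at its underside.
- brush_jar: Bystander: glass jar 76 mm wide, 90 mm high, with a brush in it. Origin at its underside.
- batten: Bystander: dark hardwood batten 140 x 20 x 10 mm lying on the bench. Origin at the middle of its underside.
- sanding_block: Bystander: cork sanding block 110 x 60 x 35 mm. Origin at the middle of its underside.

How it is judged (in metres and radians):
On the way, in this order (a step that is already met when the one before it is completed fails the run):
1. the panel is gripped tight between the chops, the clamp still on its rail (contact force between each of vise_jaw, vise and panel above 12 N and angle between panel's own z axis and vertical below 0.05 rad and distance of clamp from where it was at the start of the episode below 0.03 m), for 0.3 s.
2. the clamp is squeezed open and lifted off the rail (value of joint clamp_arm above 0.2 rad and z of clamp in the frame of rail above 0.17 m and contact force between the fingers and clamp above 3 N), for 0.1 s.
At the end, for the whole second after the job is handed in: Panel upright and gripped with over 12 N; fingers hold the clamp open by over 0.28 rad, pivot within 30 mm of mid-edge along the panel, pads on opposite sides, each 2 mm or more off its face and 12 mm or more below the top edge, clamp touching neither panel nor vise, at rest (contact force between vise_jaw and panel above 12 N and angle between panel's own z axis and vertical below 0.05 rad and value of joint clamp_arm above 0.28 rad and contact force between the fingers and clamp above 3 N and contact force between clamp and panel below 0.3 N and contact force between clamp and vise below 0.3 N and z of each of pad_a, pad_b in the frame of panel_top below -0.012 m and ((x of pad_a in the frame of panel_top above 0.011 m and x of pad_b in the frame of panel_top below -0.011 m) or (x of pad_b in the frame of panel_top above 0.011 m and x of pad_a in the frame of panel_top below -0.011 m)) and y of clamp in the frame of panel_top between -0.03 and 0.03 m and linear speed of clamp below 0.03 m/s); the arm keeps its last pose, push and grip.
It fails at once if another thing on the bench is shifted by more than 30 mm (distance of any of glue, brush_jar, batten, sanding_block from where it was at the start of the episode above 0.03 m).
It also fails if it takes over 72 s, if anything falls off the work surface, if the arm or the gripper's body presses on something with over 40 N, if the wrist force passes 120 N, or if a joint passes its speed limit or range.

ROBOT

A 7-joint arm with a two-finger parallel gripper is mounted at the origin on the work surface. World frame = base frame: x ahead of the robot, y to its left, z up, the work surface at z = 0. Lengths are in mm, angles in rad, forces in N, time in s.
With the tool pointing down it reaches from about 400 to 875 mm from the base axis. Payload 4.4 kg.
Tool frame: the origin (TCP) lies midway between the tips of the shut fingers; the grasp point (between the pads) lies 19 mm behind it (ctrl.grip_point_offset is the distance from the TCP to the grasp point, in mm); z points along the fingers, y is the line along which they close (so a half turn about z gives the same grasp; the last joint's range is limited). The gripper opens to 85 mm and grips with 20 to 120 N. Pads are 22 mm wide; open, the fingers measure 114 mm over their backs; the gripper's body (76 mm by 85 mm) begins 54 mm behind the grasp point. The pads swing forward as they close: fully open they stand 13 mm farther back than shut.
Start: joints at [-0.066, 0.628, 0.038, 1.517, -0.027, 0.996, -0.02], TCP at [650.014, 0.027, 231.313] pointing down, gripper open.
Joint ranges: [-3.06, 3.06], [-0.37, 2.12], [-1.25, 1.32], [0.18, 2.47], [-1.1, 4.24], [0.23, 1.98], [-2.94, 2.94]. Speed limits (rad/s): [2.57, 2.57, 3.14, 3.14, 3.14, 3.14, 3.14].

INTERFACE

Orientations are given as [roll, pitch, yaw] about the fixed x, y, z axes, in that order (R = Rz(yaw) Ry(pitch) Rx(roll)).
In Python, from cell import ctrl gives the robot as it stands.
- The arm moves only by the shell command python3 nudge.py 'ROWS'. ROWS is a JSON list that holds a single list of rows (three levels of brackets), with 1 to 12 rows, each of 7 numbers: dx, dy, dz in shares of the most that a row can go, 1 being 50 mm, then a rotation vector rx, ry, rz in rad, then the finger opening in mm; each row shifts and turns the commanded pose from where the row before left it, along the tool's axes as they then stand; what a row does not reach is not made up. A row lasts 1/10 s, in which the tool goes at most 50 mm and 0.15 rad, less where a joint would pass 70% of its speed; a pose out of reach is approached as far as the arm can. The fingers move at their own pace and stop on an object; the grip force is fixed at half the most. Time passes only in rows, so rows that do not move let the fingers close. It prints the time, the measured TCP pose, the force, the opening and the grip force at its end. Input that does not fit is refused with a message, and nothing moves.
- ctrl.read_state(): the state, without advancing time (a new reading comes with each control period).
- ctrl.get_image(name): name is "scene" or "side" or "wrist"; returns the picture (420x560x3 uint8, blue, green, red); there is no depth.
- ctrl.calibration(name): a dict with "fx", "fy", "cx", "cy" (pixels), "rvec" (rotation vector, rad) and "tvec" (3), from world to camera coordinates, as OpenCV has them; the wrist camera has in their place "hand_eye" (4x4, takes a point from camera to tool coordinates, whose origin is the TCP and whose axes are the flange's). Camera axes: x right, y down, z forward; pixel columns grow to the right and rows downward; lengths in mm; the calibration is good to about 2 mm. A picture is of the moment at which its call begins: read the wrist's pose just before it. calibration takes no time and is no camera call.
- ctrl.finish_job(): hands the job in; it is judged then, once.
The state is a dict: "clock": time; "qpos": joint angles; "qd": joint speeds; "tau": joint torques, N m; "eef_pos": TCP position; "tool_rot": TCP orientation; "force": force on the tool from outside, world axes, zero at the start; "torque": the same for the moment, N m; "width": finger opening in mm; "gripper_force": force on a finger pad.
Only numpy, scipy, OpenCV 4.12 (cv2) and the standard library are available. Lean on these libraries where they do the work, as an engineer would, in place of code of your own. Each camera call takes 0.05 s, during which the arm holds its last target. There are 200 camera calls.

## Working session

There is one attempt and no reset: what is moved stays moved. The work goes in short steps, Python scripts to look and compute and a shell command to move; the robot and the scene stay as the last step left them, time stands still between calls to the robot, and variables do not carry over. Pictures are saved under pics/ and viewed, at most 10 in all, crops included, and the job is handed in when it is done.

```bash
ls; mkdir -p pics; python3 - <<'E'
from cell import ctrl
import cv2,numpy as np
for n in("scene","side","wrist"):
    s=ctrl.read_state()
    cv2.imwrite(f"pics/{n}0.png",ctrl.get_image(n)); print(n,ctrl.calibration(n))
print(s['clock'],s['eef_pos'],s['tool_rot'],s['width'])
E
```

```text
cell.py
nudge.py
pics
scene {'fx': 430.5511136857561, 'fy': 430.5511136857561, 'cx': 282.4664970154486, 'cy': 209.52598435646334, 'rvec': array([ 1.7374877 ,  1.96086414, -0.6655789 ]), 'tvec': array([  41.74668166, -370.35529279, 1778.9928155 ])}
side {'fx': 519.3738172111916, 'fy': 519.3738172111916, 'cx': 281.22785349973856, 'cy': 205.69415339051488, 'rvec': array([ 2.02549638, -0.80174294,  0.45033138]), 'tvec': array([-437.58024527,  384.36353041, 1101.01086707])}
wrist {'fx': 360.7729782912194, 'fy': 360.7729782912194, 'cx': 282.7416306876324, 'cy': 202.4746916849731, 'hand_eye': array([[ 1.52954998e-03, -9.60686000e-01, -2.77632979e-01,
         6.92178607e+01],
       [ 9.99998800e-01,  1.40095325e-03,  6.61563967e-04,
         6.63243172e-01],
       [-2.46604417e-04, -2.77633657e-01,  9.60686989e-01,
        -1.43028664e+02],
       [ 0.00000000e+00,  0.00000000e+00,  0.00000000e+00,
         1.00000000e+00]])}
0.1 [6.49428395e+02 5.65019449e-02 2.30471933e+02] [-3.13984635e+00 -1.80581986e-05  1.57079451e+00] 85.38270562439148
```
tool yaw 1.57: roll pi. R = Rz(pi/2) Rx(pi): tool x -> world y; tool y -> world: Rx(pi) y = -y -> Rz(90): -y -> +x. So tool y = +x world; tool z = -z.

View pics/scene0.png

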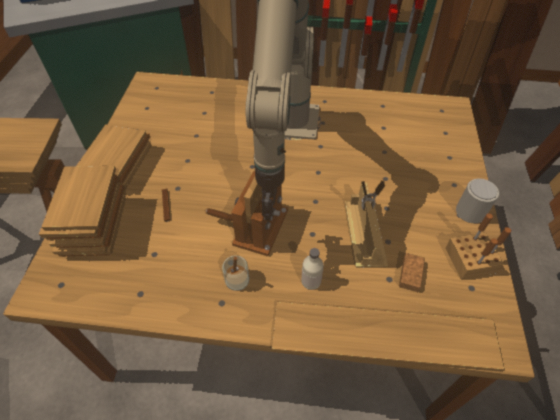

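View pics/side0.png

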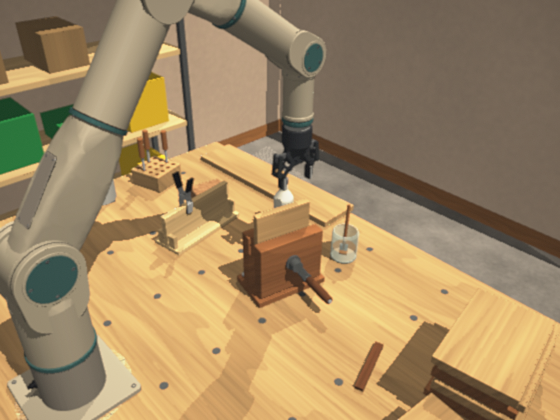

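```bash
python3 - <<'E'
import cv2,numpy as np
s=cv2.imread('pics/scene0.png');d=cv2.imread('pics/side0.png');w=cv2.imread('pics/wrist0.png')
def c(i,x,y,W,H): return cv2.resize(i[y:y+H,x:x+W],(400,300),interpolation=cv2.INTER_CUBIC)
a=c(s,200,170,100,75);b=c(s,325,175,100,75);e=c(d,230,190,120,90+0);f=c(d,150,160,120,90)
a=c(s,200,175,100,75);b=c(s,310,175,120,90);e=c(d,230,195,148,111);f=c(d,145,160,120,90)
cv2.imwrite('pics/c1.png',np.vstack([np.hstack([a,b]),np.hstack([e,f])]))
E
```

View pics/c1.png

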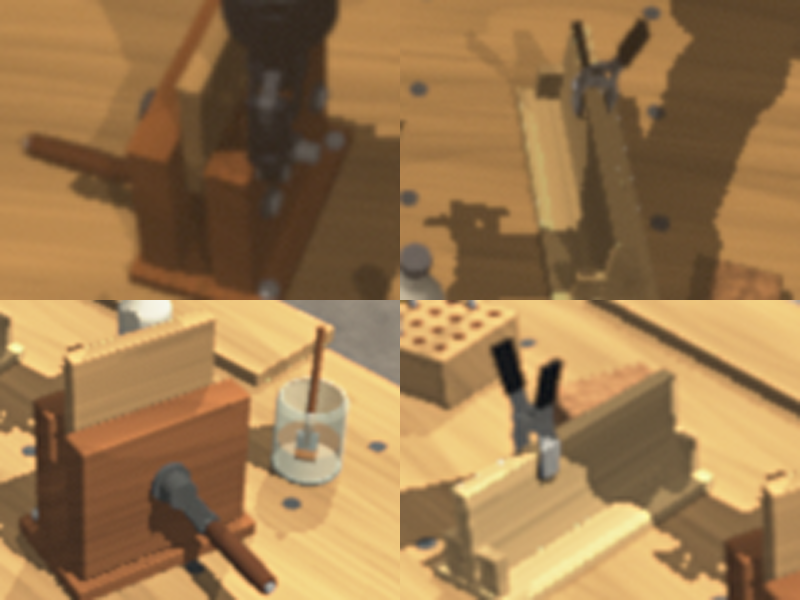

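View pics/wrist0.png

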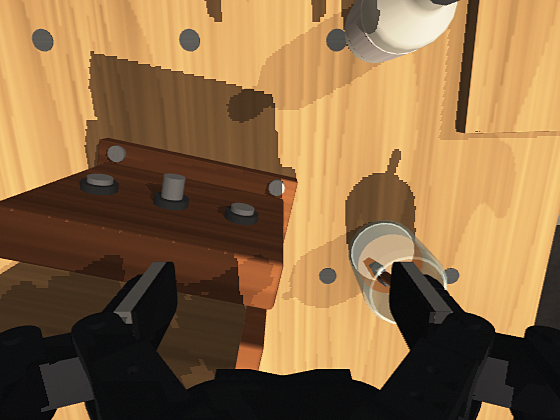

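```bash
cat > h.py <<'E'
import numpy as np,cv2
from cell import ctrl
from scipy.spatial.transform import Rotation as Ro
def cam(n,state=None):
    c=ctrl.calibration(n);K=np.array([[c['fx'],0,c['cx']],[0,c['fy'],c['cy']],[0,0,1]])
    if n!='wrist':
        R=Ro.from_rotvec(c['rvec']).as_matrix();return K,R,np.array(c['tvec'])
    T=np.eye(4);T[:3,:3]=Ro.from_euler('xyz',state['tool_rot']).as_matrix();T[:3,3]=state['eef_pos']
    M=np.linalg.inv(T@c['hand_eye']);return K,M[:3,:3],M[:3,3]
def ray(C,p):
    K,R,t=C;d=R.T@np.linalg.solve(K,[p[0],p[1],1.]);return -R.T@t,d/np.linalg.norm(d)
def plane(C,p,z):
    o,d=ray(C,p);return o+d*(z-o[2])/d[2]
def tri(obs):
    A=np.zeros((3,3));b=np.zeros(3);rs=[ray(*o) for o in obs]
    for o,d in rs:
        P=np.eye(3)-np.outer(d,d);A+=P;b+=P@o
    x=np.linalg.solve(A,b);return x.round(1),max(np.linalg.norm(np.cross(x-o,d)) for o,d in rs).round(1)
def proj(C,X):
    K,R,t=C;q=K@(R@np.array(X,float)+t);return (q[:2]/q[2]).round(1)
E
python3 - <<'E'
from h import *
S=cam('scene');D=cam('side')
sc=lambda x,y:(S,(200+x/4,175+y/4)); sd=lambda x,y:(D,(230+x/2.703,195+(y-300)/2.703))
sr=lambda x,y:(S,(310+(x-400)/3.333,175+y/3.333)); dr=lambda x,y:(D,(145+(x-400)/3.333,160+(y-300)/3.333))
print('handle end',tri([sc(28,146),sd(270,583)]))
print('handle root',tri([sc(125,170),sd(208,525)]))
print('chop front corner far(+x)',tri([sc(152,155),sd(247,383)]))
for n,p in dict(ne=(68,350),fe=(213,320),).items(): print('panel top',n,plane(*sd(*p),239))
print('chop tops side',plane(*sd(82,457),170),plane(*sd(248,388),170))
print('clamp tips',tri([sr(577,22),dr(548,360)]),tri([sr(577,22),dr(500,342)]),tri([sr(643,25),dr(500,342)]),tri([sr(643,25),dr(548,360)]))
print('rail ends top',tri([sr(590,262),dr(670,372)]),plane(*dr(462,492),110),plane(*dr(670,372),110))
E
```

```text
handle end (array([ 550.7, -226.3,   53.8]), np.float64(0.5))
handle root (array([ 565.1, -139.4,   56.8]), np.float64(3.8))
chop front corner far(+x) (array([ 636.8, -103.3,  169.8]), np.float64(5.0))
panel top ne [484.27965642 -31.90446354 239.        ]
panel top fe [613.69245976 -84.12605555 239.        ]
chop tops side [450.35806176 -87.48186    170.        ] [ 632.80494518 -114.70953313  170.        ]
clamp tips (array([496.6, 259.5, 208.5]), np.float64(0.4)) (array([480.1, 273.8, 212.9]), np.float64(19.9)) (array([488.9, 319.4, 203.9]), np.float64(0.6)) (array([506. , 303.7, 200.3]), np.float64(21.2))
rail ends top (array([669.2, 300.6, 102.6]), np.float64(15.6)) [409.109553   272.17880282 110.        ] [660.75008314 311.44772697 110.        ]
```

Units first: shifts go in shares of 50 mm. So -20 mm is -0.4, -45 mm is -0.9.

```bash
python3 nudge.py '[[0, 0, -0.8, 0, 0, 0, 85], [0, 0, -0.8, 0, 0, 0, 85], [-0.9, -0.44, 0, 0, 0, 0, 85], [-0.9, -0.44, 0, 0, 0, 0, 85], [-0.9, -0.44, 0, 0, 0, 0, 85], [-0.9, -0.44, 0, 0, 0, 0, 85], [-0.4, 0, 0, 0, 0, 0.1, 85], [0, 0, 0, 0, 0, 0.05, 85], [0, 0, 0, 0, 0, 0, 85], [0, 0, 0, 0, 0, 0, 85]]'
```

```text
refused: ROWS must be a list holding one list of rows, three levels of brackets. Nothing was moved.
```

The call was refused and nothing moved: it wants a list holding one list of rows, three levels of brackets. Same move again in that form.

```bash
python3 nudge.py '[[[0, 0, -0.8, 0, 0, 0, 85], [0, 0, -0.8, 0, 0, 0, 85], [-0.9, -0.44, 0, 0, 0, 0, 85], [-0.9, -0.44, 0, 0, 0, 0, 85], [-0.9, -0.44, 0, 0, 0, 0, 85], [-0.9, -0.44, 0, 0, 0, 0, 85], [-0.4, 0, 0, 0, 0, 0.1, 85], [0, 0, 0, 0, 0, 0.05, 85], [0, 0, 0, 0, 0, 0, 85], [0, 0, 0, 0, 0, 0, 85]]]'
cat > snap.py <<'E'
import sys
from h import *
s=ctrl.read_state();cv2.imwrite(sys.argv[1],ctrl.get_image('wrist'));np.save('st.npy',s,allow_pickle=True)
print(s['clock'],s['eef_pos'].round(1) if hasattr(s['eef_pos'],'round') else s['eef_pos'],s['tool_rot'],s['width'],s['qpos'])
E
python3 snap.py pics/w1.png
```

```text
clock: 1.15
eef_pos: [562.2, -198.8, 311.0]
tool_rot: [-3.141, -0.001, 1.423]
force: [0.5, 0.7, 0.4]
width: 85.1
gripper_force: 0.0
1.15 [ 562.2 -198.8  311. ] [-3.14100037e+00 -6.25224758e-04  1.42314510e+00] 85.0844528968931 [ 0.22756316  0.47541881  0.10247162  1.5683045  -0.05310413  1.10126671
  0.19516486]
```

View pics/w1.png

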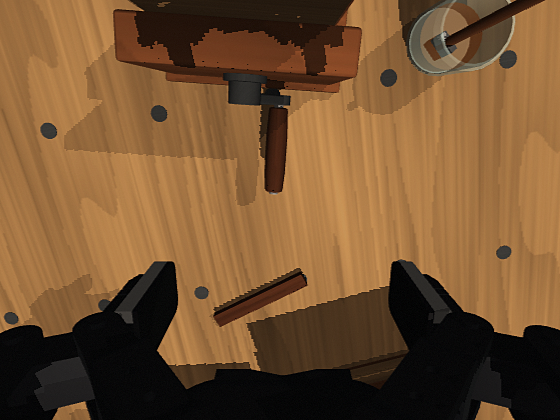

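```bash
python3 - <<'E'
from h import *
s=np.load('st.npy',allow_pickle=True).item();W=cam('wrist',s);S=cam('scene');D=cam('side')
print('end 3view',tri([(W,(274,190)),(S,(207,211.5)),(D,(329.9,299.5))]))
print('end W+D',tri([(W,(274,190)),(D,(329.9,299.5))]))
e=plane(W,(274,190),54);r=plane(W,(278,109),54);print(e,r,r-e)
a=plane(W,(116,63),170);b=plane(W,(355,79),170);print('chop edge',a,b,np.linalg.norm(b-a),np.degrees(np.arctan2(*(b-a)[1::-1])))
print('hub end',tri([(W,(243,100)),(D,(294.7,262.3))]))
print('batten',plane(W,(260,297),10))
E
```

```text
end 3view (array([ 549.8, -227.1,   54.6]), np.float64(1.6))
end W+D (array([ 548.7, -227.6,   56.8]), np.float64(0.2))
[ 548.67092207 -228.42165543   54.        ] [ 566.56753104 -140.4522586    54.        ] [17.89660897 87.96939683  0.        ]
chop edge [455.23338291 -87.68048414 170.        ] [ 628.57970195 -124.49224225  170.        ] 177.2118840842862 -11.989203310443475
hub end (array([ 535.1, -123.7,  116.5]), np.float64(3.8))
batten [ 503.50402289 -387.38563404   10.        ]
```

```bash
cat > to.py <<'E'
# usage: to.py x y z : remaining move in tool axes to a TCP target
import sys
from h import *
s=ctrl.read_state();R=Ro.from_euler('xyz',s['tool_rot']).as_matrix()
print((R.T@(np.array(sys.argv[1:4],float)-s['eef_pos'])).round(1)); print('axes',R.round(3).T.tolist(),'q',np.round(s['qpos'],2))
E
python3 nudge.py '[[[0, 0, 0, 0, 0, 0.057, 85], [-0.24, -0.06, 0.9, 0, 0, 0, 85], [-0.24, -0.06, 0.9, 0, 0, 0, 85], [0, 0, 0.9, 0, 0, 0, 85], [0, 0, 0.88, 0, 0, 0, 85], [0, 0, 0, 0, 0.15, 0, 85], [0, 0, 0, 0, 0.15, 0, 85], [0, 0, 0, 0, 0, 0, 85], [0, 0, 0, 0, 0, 0, 85]]]'; python3 to.py 556.8 -192.5 36.2
```

```text
clock: 2.1
eef_pos: [550.5, -224.1, 131.6]
tool_rot: [-3.141, -0.3, 1.36]
force: [0.3, 1.4, 0.3]
width: 85.0
gripper_force: 0.0
[  2.6  -0.4 100.6]
axes [[0.2, 0.934, 0.295], [0.978, -0.209, -0.001], [0.061, 0.289, -0.955]] q [ 0.59  0.73 -0.13  1.7  -0.28  0.82  0.47]
```

Converted, 35 mm is 0.7, 15 mm is 0.3.

```bash
python3 nudge.py '[[[0.052, 0, 0.7, 0, 0, 0, 85], [0, 0, 0.7, 0, 0, 0, 85], [0, 0, 0.3, 0, 0, 0, 85], [0, 0, 0.3, 0, 0, 0, 85], [0, 0, 0, 0, 0, 0, 85], [0, 0, 0, 0, 0, 0, 85]]]'; python3 snap.py pics/w2.png
```

```text
clock: 2.7
eef_pos: [558.6, -190.7, 38.2]
tool_rot: [3.14, -0.299, 1.365]
force: [0.5, 0.1, 0.3]
width: 85.0
gripper_force: 0.0
2.7 [ 558.6 -190.7   38.2] [ 3.14038146 -0.2993829   1.36469664] 85.02194956032314 [ 0.54755642  0.85570721 -0.15663107  1.76648669 -0.30255595  0.61679111
  0.48935744]
```

View pics/w2.png

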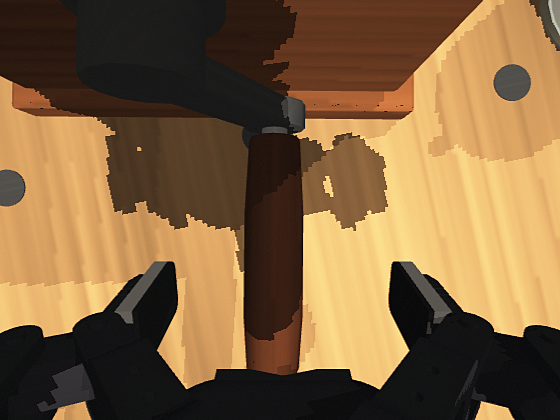

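Converted, -3 mm is -0.06.

```bash
python3 nudge.py '[[[0, -0.06, 0, 0, 0, 0, 85], [0, 0, 0, 0, 0, 0, 10], [0, 0, 0, 0, 0, 0, 10], [0, 0, 0, 0, 0, 0, 10], [0, 0, 0, 0, 0, 0, 10], [0, 0, 0, 0, 0, 0, 10], [0, 0, 0, 0, 0, 0, 10], [0, 0, 0, 0, 0, 0, 10]]]'; python3 to.py 0 0 0
```

```text
clock: 3.55
eef_pos: [554.9, -190.0, 37.7]
tool_rot: [-3.142, -0.3, 1.364]
force: [-1.8, -0.7, 3.3]
width: 21.0
gripper_force: 58.6
[  57.4 -582.2   57.3]
axes [[0.197, 0.935, 0.296], [0.979, -0.206, -0.0], [0.061, 0.289, -0.955]] q [ 0.55  0.85 -0.16  1.78 -0.3   0.61  0.49]
```

```bash
cat > circ.py <<'E'
import sys,numpy as np
t=float(sys.argv[1]);n=int(sys.argv[2]);d=np.pi/12
for i in range(n):
    du=60*(np.sin(t+d)-np.sin(t));dw=60*(np.cos(t+d)-np.cos(t));t+=d
    print(np.round([.296*dw+.24,du,-.955*dw+.07],1).tolist(),end=' ')
print(t)
E
python3 circ.py 2.594 24
```

```text
[-1.6, -14.3, 6.1] [-0.5, -15.5, 2.4] [0.7, -15.6, -1.5] [1.9, -14.6, -5.3] [3.0, -12.7, -8.7] [3.8, -9.8, -11.6] [4.5, -6.3, -13.6] [4.8, -2.4, -14.7] [4.8, 1.7, -14.8] [4.6, 5.6, -13.9] [4.0, 9.2, -12.0] [3.1, 12.2, -9.3] [2.1, 14.3, -6.0] [1.0, 15.5, -2.2] [-0.3, 15.6, 1.7] [-1.4, 14.6, 5.5] [-2.5, 12.7, 8.9] [-3.4, 9.8, 11.7] [-4.0, 6.3, 13.7] [-4.3, 2.4, 14.8] [-4.4, -1.7, 14.9] [-4.1, -5.6, 14.0] [-3.5, -9.2, 12.2] [-2.7, -12.2, 9.5] 8.877185307179582
```

Start with a quarter turn to check that it follows.

```bash
python3 nudge.py '[[[-0.032, -0.286, 0.122, 0, 0, 0, 10], [-0.01, -0.31, 0.048, 0, 0, 0, 10], [0.014, -0.312, -0.03, 0, 0, 0, 10], [0.038, -0.292, -0.106, 0, 0, 0, 10], [0.06, -0.254, -0.174, 0, 0, 0, 10], [0.076, -0.196, -0.232, 0, 0, 0, 10], [0, 0, 0, 0, 0, 0, 10]]]';python3 -c "
from cell import ctrl;print(ctrl.read_state()['qpos'])"
```

```text
clock: 4.25
eef_pos: [473.7, -170.8, 58.7]
tool_rot: [-3.141, -0.301, 1.364]
force: [-0.7, 1.5, 0.1]
width: 21.1
gripper_force: 59.8
[ 0.62133758  0.75500826 -0.20166403  1.99381627 -0.3194367   0.50429169
  0.54937798]
```

Converted, -12 mm is -0.24, 15.6 mm is 0.312.

```bash
python3 nudge.py '[[[0.09, -0.126, -0.272, 0, 0, 0, 10], [0.096, -0.048, -0.294, 0, 0, 0, 10], [0.096, 0.034, -0.296, 0, 0, 0, 10], [0.092, 0.112, -0.278, 0, 0, 0, 10], [0.08, 0.184, -0.24, 0, 0, 0, 10], [0.062, 0.244, -0.186, 0, 0, 0, 10], [0.042, 0.286, -0.12, 0, 0, 0, 10], [0.02, 0.31, -0.044, 0, 0, 0, 10], [-0.006, 0.312, 0.034, 0, 0, 0, 10], [-0.028, 0.292, 0.11, 0, 0, 0, 10], [-0.05, 0.254, 0.178, 0, 0, 0, 10], [-0.068, 0.196, 0.234, 0, 0, 0, 10]]]';python3 to.py 0 0 0
```

```text
clock: 5.45
eef_pos: [575.8, -189.9, 119.1]
tool_rot: [-3.141, -0.3, 1.364]
force: [-3.6, 0.5, 0.7]
width: 21.4
gripper_force: 60.2
[  29.5 -602.4  134.2]
axes [[0.196, 0.935, 0.295], [0.979, -0.205, -0.001], [0.06, 0.289, -0.955]] q [ 0.52  0.75 -0.14  1.69 -0.28  0.79  0.42]
```

Converted, -15.6 mm is -0.312, -15.5 mm is -0.31.

```bash
python3 nudge.py '[[[-0.08, 0.126, 0.274, 0, 0, 0, 10], [-0.086, 0.048, 0.296, 0, 0, 0, 10], [-0.088, -0.034, 0.298, 0, 0, 0, 10], [-0.082, -0.112, 0.28, 0, 0, 0, 10], [-0.07, -0.184, 0.244, 0, 0, 0, 10], [-0.054, -0.244, 0.19, 0, 0, 0, 10], [-0.032, -0.286, 0.122, 0, 0, 0, 10], [-0.01, -0.31, 0.048, 0, 0, 0, 10], [0.014, -0.312, -0.03, 0, 0, 0, 10], [0.038, -0.292, -0.106, 0, 0, 0, 10], [0.06, -0.254, -0.174, 0, 0, 0, 10], [0.076, -0.196, -0.232, 0, 0, 0, 10]]]';python3 to.py 0 0 0
```

```text
clock: 6.65
eef_pos: [476.0, -165.2, 56.8]
tool_rot: [3.141, -0.301, 1.363]
force: [4.5, 2.0, -2.9]
width: 21.1
gripper_force: 59.9
[  43.9 -499.9   72.8]
axes [[0.197, 0.935, 0.296], [0.979, -0.206, 0.001], [0.062, 0.29, -0.955]] q [ 0.62  0.76 -0.21  2.   -0.31  0.49  0.53]
```

Converted, -13.6 mm is -0.272, -12 mm is -0.24.

```bash
python3 nudge.py '[[[0.09, -0.126, -0.272, 0, 0, 0, 10], [0.096, -0.048, -0.294, 0, 0, 0, 10], [0.096, 0.034, -0.296, 0, 0, 0, 10], [0.092, 0.112, -0.278, 0, 0, 0, 10], [0.08, 0.184, -0.24, 0, 0, 0, 10], [0.062, 0.244, -0.186, 0, 0, 0, 10], [0.042, 0.286, -0.12, 0, 0, 0, 10], [0.02, 0.31, -0.044, 0, 0, 0, 10], [0, 0, 0, 0, 0, 0, 10]]]';python3 to.py 0 0 0; python3 circ.py 12.542 6
```

```text
clock: 7.55
eef_pos: [526.7, -174.2, 148.8]
tool_rot: [3.139, -0.3, 1.365]
force: [3.4, -0.3, 1.2]
width: 21.5
gripper_force: 60.6
[  15.9 -551.7  159.1]
axes [[0.196, 0.935, 0.295], [0.979, -0.206, 0.003], [0.063, 0.288, -0.955]] q [ 0.56  0.65 -0.17  1.82 -0.28  0.76  0.43]
[-0.3, 15.6, 1.7] [-1.4, 14.6, 5.5] [-2.5, 12.7, 8.9] [-3.4, 9.8, 11.7] [-4.0, 6.3, 13.7] [-4.3, 2.4, 14.8] 14.112796326794895
```

Converted, 4 mm is 0.08, 1.2 mm is 0.024.

```bash
python3 nudge.py '[[[-0.002, 0.16, 0.01, 0, 0, 0, 10], [-0.004, 0.152, 0.024, 0, 0, 0, 10], [-0.012, 0.15, 0.046, 0, 0, 0, 10], [-0.016, 0.142, 0.064, 0, 0, 0, 10], [-0.022, 0.132, 0.08, 0, 0, 0, 10], [-0.028, 0.122, 0.098, 0, 0, 0, 10], [0, 0, 0, 0, 0, 0, 10]]]';python3 to.py 0 0 0
```

```text
clock: 8.25
eef_pos: [566.4, -182.7, 132.0]
tool_rot: [-3.141, -0.3, 1.363]
force: [-1.9, -0.9, 3.9]
width: 21.4
gripper_force: 60.9
[  20.3 -591.7  145.1]
axes [[0.197, 0.935, 0.295], [0.979, -0.206, -0.001], [0.06, 0.289, -0.955]] q [ 0.53  0.72 -0.15  1.72 -0.27  0.79  0.4 ]
```

```bash
python3 nudge.py '[[[-0.034, 0.104, 0.114, 0, 0, 0, 10], [-0.036, 0.09, 0.124, 0, 0, 0, 10], [-0.04, 0.07, 0.134, 0, 0, 0, 10], [0, 0, 0, 0, 0, 0, 10], [0, 0, 0, 0, 0, 0, 10]]]';python3 to.py 0 0 0
```

```text
clock: 8.75
eef_pos: [577.1, -185.0, 117.3]
tool_rot: [-3.138, -0.301, 1.363]
force: [-16.4, -2.1, 36.9]
width: 21.2
gripper_force: 65.1
[  24.4 -602.3  132.7]
axes [[0.197, 0.934, 0.297], [0.979, -0.205, -0.004], [0.058, 0.291, -0.955]] q [ 0.52  0.75 -0.15  1.69 -0.27  0.78  0.4 ]
```

```bash
python3 nudge.py '[[[0, 0, 0, 0, 0, 0, 10], [0, 0, 0, 0, 0, 0, 10], [0, 0, 0, 0, 0, 0, 10], [0, 0, 0, 0, 0, 0, 85], [0, 0, 0, 0, 0, 0, 85], [0, 0, 0, 0, 0, 0, 85], [0, 0, 0, 0, 0, 0, 85], [0, 0, -0.4, 0, 0, 0, 85], [0, 0, -0.6, 0, 0, 0, 85], [0, 0, -0.8, 0, 0, 0, 85], [0, 0, -0.8, 0, 0, 0, 85], [0, 0, -0.8, 0, 0, 0, 85]]]'
python3 - <<'E'
from h import *
S=cam('scene')
for z in (0,): print([ (n,plane(S,p,z)[:2].round()) for n,p in dict(glue=(312,288),jar=(236,290),block=(411,290),railA=(368,265),railB=(385,262),railC=(350,200)).items()])
E
```

```text
clock: 9.95
eef_pos: [570.4, -235.0, 276.8]
tool_rot: [3.139, -0.299, 1.364]
force: [1.2, -0.6, -0.3]
width: 84.9
gripper_force: 0.0
[('glue', array([759., 139.])), ('jar', array([794., -89.])), ('block', array([729., 437.])), ('railA', array([657., 308.])), ('railB', array([640., 361.])), ('railC', array([399., 245.]))]
```

```bash
python3 nudge.py '[[[0, 0, -0.9, 0, -0.15, 0, 85], [0, 0, -0.5, 0, -0.15, 0, 85], [0, 0, 0, 0, 0, 0.15, 85], [0, 0, 0, 0, 0, 0.15, 85], [0, 0, 0, 0, 0, 0.15, 85], [0, 0, 0, 0, 0, 0.15, 85], [0, 0, 0, 0, 0, 0.15, 85], [0, 0, 0, 0, 0, 0.15, 85], [0, 0, 0, 0, 0, 0.15, 85], [0, 0, 0, 0, 0, 0.15, 85], [0, 0, 0, 0, 0, 0, 85]]]';python3 to.py 480 285 340
```

```text
clock: 11.05
eef_pos: [567.1, -250.8, 342.9]
tool_rot: [3.14, -0.002, 0.164]
force: [-0.1, 0.5, -0.8]
width: 85.0
gripper_force: 0.0
[   1.3 -542.8    2. ]
axes [[0.987, 0.163, 0.002], [0.163, -0.987, 0.002], [0.002, -0.001, -1.0]] q [ 0.19  0.5   0.29  1.46 -0.15  1.2  -0.9 ]
```

Converted, -49 mm is -0.98.

```bash
python3 nudge.py '[[[0, -0.98, 0, 0, 0, 0, 85], [0, -0.98, 0, 0, 0, 0, 85], [0, -0.98, 0, 0, 0, 0, 85], [0, -0.98, 0, 0, 0, 0, 85], [0, -0.98, 0, 0, 0, 0, 85], [0, -0.98, 0, 0, 0, 0, 85], [0, -0.98, 0, 0, 0, 0, 85], [0, -0.98, 0, 0, 0, 0, 85], [0, -0.98, 0, 0, 0, 0, 85], [0, -0.98, 0, 0, 0, 0, 85], [0, -0.98, 0, 0, 0, 0, 85], [0, 0, 0, 0, 0, 0, 85]]]';python3 nudge.py '[[[0, 0, 0, 0, 0, 0, 85], [0, 0, 0, 0, 0, 0, 85]]]'; python3 snap.py pics/w3.png
```

```text
clock: 12.25
eef_pos: [475.8, 290.6, 342.5]
tool_rot: [-3.136, -0.001, 0.18]
force: [-1.1, 0.8, -0.2]
width: 85.0
gripper_force: 0.0
clock: 12.45
eef_pos: [479.1, 280.1, 342.8]
tool_rot: [3.141, -0.001, 0.164]
force: [0.1, 0.2, 0.3]
width: 85.5
gripper_force: 0.0
12.45 [479.1 280.1 342.8] [ 3.14087156e+00 -9.83078256e-04  1.63974805e-01] 85.5475301961113 [-0.69095531  0.38455603  0.16126173  1.63144292 -0.06549948  1.1302929
 -1.9201888 ]
```

View pics/w3.png

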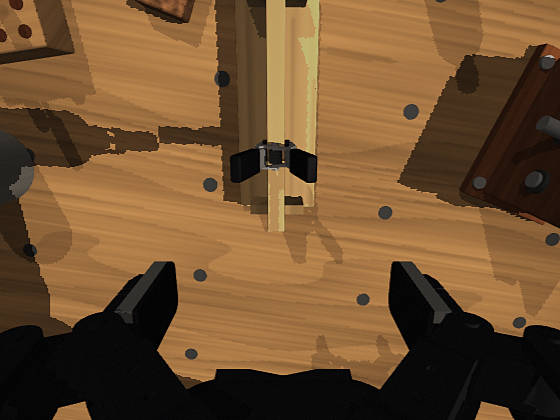

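```bash
python3 - <<'E'
from h import *
s=np.load('st.npy',allow_pickle=True).item();W=cam('wrist',s);im=cv2.imread('pics/w3.png')
g=cv2.cvtColor(im,cv2.COLOR_BGR2GRAY)
for y in(152,160,168,176): 
    m=np.where(g[y,200:340]<38)[0]+200; print(y,m.min(),m.max(),[int(a) for a in m[np.where(np.diff(m)>1)[0]]])
b=im[:,:,2].astype(int)
for y in (20,60,100,225): print(y,b[y,255:325:3])
for n,p,z in [('Ltip',(231,168),205),('Rtip',(318,168),205),('Ltipc',(233,182),205),('Rtipc',(315,182),205),('Ltipt',(231,152),205),('Rtipt',(317,152),205),('coil',(275,155),145)]: print(n,plane(W,p,z).round(1))
S=cam('scene');D=cam('side')
print('tip+y',tri([(S,(382.9,182)),(D,(175,172.5)),(W,(235,166))]),'tip-y',tri([(S,(363.1,181.6)),(D,(189.5,178)),(W,(314,166))]))
E
```

```text
152 239 306 [259, 266, 281]
160 230 316 [259, 281, 284]
168 230 316 [259]
176 230 316 [252]
20 [ 60  60  61  59 193 192 192 192 192 191 185 185 172 168 181 188 191 191
 192 192 192 187 166 168]
60 [ 97  94  95  97 189 192 192 194 194 195 186 187 173 176 186 191 193 194
 194 195 194 151 180 178]
100 [ 94  95  96  98 189 195 195 194 195 196 187 189 173 182 190 194 195 195
 195 196 199 162 168 169]
225 [177 179 184 150 118 183 182 184 194 197 151 154 154 155 153 152 152 147
 144 139 136 139 137 172]
Ltip [490.7 321.8 205. ]
Rtip [502.  254.1 205. ]
Ltipc [479.7 318.8 205. ]
Rtipc [490.5 254.3 205. ]
Ltipt [503.2 323.4 205. ]
Rtipt [514.2 257.3 205. ]
coil [497.4 289.  145. ]
tip+y (array([490.1, 319.1, 204.9]), np.float64(2.6)) tip-y (array([499.7, 259.1, 208.9]), np.float64(4.1))
```

Converted, 40 mm is 0.8, 20 mm is 0.4.

```bash
python3 nudge.py '[[[0.37, -0.106, 0.4, 0, 0, 0, 85], [0, 0, 0.8, 0, 0, 0, 85], [0, 0, 0.4, 0, 0, 0, 85], [0, 0, 0, 0, 0, 0, 85], [0, 0, 0, 0, 0, 0, 85]]]'; python3 snap.py pics/w4.png; python3 - <<'E'
from h import *
s=np.load('st.npy',allow_pickle=True).item();W=cam('wrist',s);g=cv2.imread('pics/w4.png',0)
print(proj(W,(496.5,288.3,205)),proj(W,(490.7,321.8,205)),proj(W,(502,254.1,205)))
n,l,st,c=cv2.connectedComponentsWithStats((g<38).astype('uint8'))
for a in st[1:]:
    if a[4]>150: print(a)
E
```

```text
clock: 13.0
eef_pos: [496.6, 288.7, 263.4]
tool_rot: [3.142, -0.001, 0.162]
force: [-0.4, 0.2, 1.2]
width: 85.1
gripper_force: 0.0
13.0 [496.6 288.7 263.4] [ 3.14155409e+00 -8.96716620e-04  1.62306694e-01] 85.12288377617324 [-0.6744814   0.48675596  0.15007341  1.69807624 -0.08488926  0.9622912
 -1.90156281]
[280.8 223.6] [223.3 224. ] [339.4 223.9]
[109   0  67  29 413]
[245   0  24  33 207]
[294   0  24   9 152]
[  0  58  39  12 240]
[492  64  29  47 911]
[211  84  15  20 223]
[ 493  107   67  144 4880]
[   0  112   49   70 1260]
[267 188  23  23 328]
[ 221  190   41   53 1496]
[ 299  191   39   52 1448]
[  0 210  15  96 547]
[292 229  20  14 156]
[    0   262   560   158 45056]
```

Converted, 30 mm is 0.6, 25 mm is 0.5.

```bash
python3 nudge.py '[[[0, -0.014, 0.6, 0, 0, 0, 85], [0, 0, 0.5, 0, 0, 0, 85], [0, 0, 0.4, 0, 0, 0, 85], [0, 0, 0.3, 0, 0, 0, 85], [0, 0, 0.24, 0, 0, 0, 85], [0, 0, 0.16, 0, 0, 0, 85], [0, 0, 0, 0, 0, 0, 85], [0, 0, 0, 0, 0, 0, 85]]]'; python3 snap.py pics/w5.png
```

```text
clock: 13.85
eef_pos: [496.2, 290.6, 153.4]
tool_rot: [-3.141, -0.001, 0.164]
force: [1.0, -0.2, -0.5]
width: 85.1
gripper_force: 0.0
13.85 [496.2 290.6 153.4] [-3.14104994e+00 -1.29619834e-03  1.63733037e-01] 85.1039611529843 [-0.65896251  0.62111885  0.12465082  1.812823   -0.11084938  0.71296805
 -1.88058391]
```

View pics/w5.png

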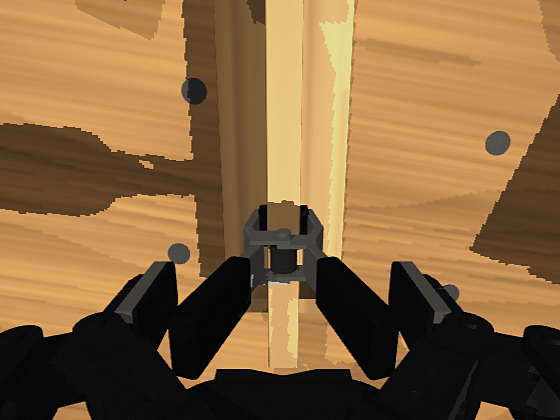

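```bash
python3 nudge.py '[[[0, 0, 0, 0, 0, 0, 60], [0, 0, 0, 0, 0, 0, 54], [0, 0, 0, 0, 0, 0, 50], [0, 0, 0, 0, 0, 0, 46], [0, 0, 0, 0, 0, 0, 42], [0, 0, 0, 0, 0, 0, 38], [0, 0, 0, 0, 0, 0, 34], [0, 0, 0, 0, 0, 0, 28], [0, 0, 0, 0, 0, 0, 24], [0, 0, 0, 0, 0, 0, 20], [0, 0, 0, 0, 0, 0, 20], [0, 0, 0, 0, 0, 0, 20]]]'; python3 snap.py pics/w6.png
```

```text
clock: 15.1
eef_pos: [495.6, 290.3, 152.7]
tool_rot: [-3.142, -0.0, 0.164]
force: [-0.4, -0.0, -0.4]
width: 32.4
gripper_force: 60.7
15.1 [495.6 290.3 152.7] [-3.14154753e+00 -3.93155100e-05  1.63810840e-01] 32.404353618390836 [-0.65903831  0.6219432   0.12448257  1.81382639 -0.11092414  0.71249128
 -1.88058987]
```

View pics/w6.png

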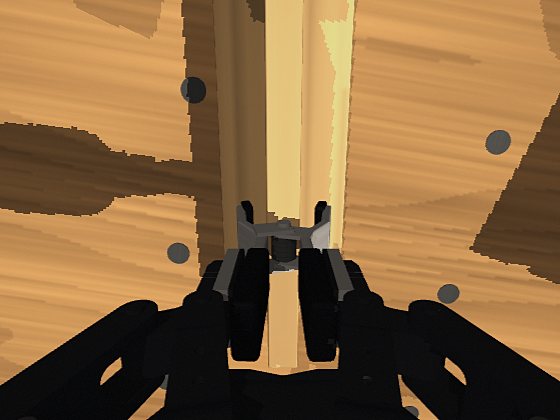

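```bash
python3 - <<'E'
from h import *
s=np.load('st.npy',allow_pickle=True).item();W=cam('wrist',s)
for z in (115,120,125,130,138,180,190,200): print(z,proj(W,(496.5,288.6,z)))
E
python3 nudge.py '[[[0, 0, -0.1, 0, 0, 0, 20], [0, 0, -0.2, 0, 0, 0, 20], [0, 0, -0.4, 0, 0, 0, 20], [0, 0, -0.6, 0, 0, 0, 20], [0, 0, -0.6, 0, 0, 0, 20], [0, 0, -0.8, 0, 0, 0, 20], [0, 0, -0.8, 0, 0, 0, 20], [0, 0, -0.4, 0, 0, 0, 20], [0, 0, 0, 0, 0, 0, 20], [0, 0, 0, 0, 0, 0, 20]]]'; python3 snap.py pics/w7.png; python3 - <<'E'
from h import *
a=cv2.imread('pics/w6.png');b=cv2.imread('pics/w7.png')
cv2.imwrite('pics/side1.png',ctrl.get_image('side'))
cv2.imwrite('pics/scene1.png',ctrl.get_image('scene'))
d=cv2.absdiff(a,b)[200:400,200:370].max(2);print((d[0:75,30:140]>40).mean(),(d[60:160,30:140]>40).mean())
E
```

```text
115 [283.5 235. ]
120 [283.5 238.5]
125 [283.5 242.2]
130 [283.5 246.1]
138 [283.5 252.7]
180 [283.8 300.4]
190 [283.9 316.4]
200 [284.  335.2]
clock: 16.15
eef_pos: [495.3, 290.2, 347.9]
tool_rot: [-3.141, -0.0, 0.164]
force: [-0.0, 0.5, -2.0]
width: 32.3
gripper_force: 60.8
16.15 [495.3 290.2 347.9] [-3.14128018e+00 -3.13463631e-04  1.63778669e-01] 32.33096049560839 [-0.68688124  0.41231033  0.16278093  1.57238463 -0.07101799  1.16227562
 -1.91632282]
0.1652121212121212 0.024363636363636365
```

Converted, 40 mm is 0.8, 5 mm is 0.1.

```bash
python3 nudge.py '[[[0, 0, -0.24, 0, 0, 0.1, 20], [0, 0, -0.24, 0, 0, 0.14, 20], [0, 0, 0, 0, 0, 0.13, 20], [0.1, 0.8, 0, 0, 0, 0, 20], [0.1, 0.8, 0, 0, 0, 0, 20], [0.1, 0.8, 0, 0, 0, 0, 20], [0.1, 0.8, 0, 0, 0, 0, 20], [0.1, 0.8, 0, 0, 0, 0, 20], [0.1, 0.8, 0, 0, 0, 0, 20], [0.1, 0.8, 0, 0, 0, 0, 20], [0.1, 0.8, 0, 0, 0, 0, 20], [0.08, 0.26, 0, 0, 0, 0, 20]]]';python3 nudge.py '[[[0, 0, 0, 0, 0, 0, 20], [0, 0, 0, 0, 0, 0, 20], [0, 0, 0, 0, 0, 0, 20]]]'; python3 snap.py pics/w8.png
python3 - <<'E'
import cv2,numpy as np
w=cv2.imread('pics/w8.png')
d=cv2.imread('pics/side1.png');s=cv2.imread('pics/scene1.png')
c=lambda i,x,y,W,H:cv2.resize(i[y:y+H,x:x+W],(240,180),interpolation=cv2.INTER_CUBIC)
r=np.vstack([c(d,230,180,120,90),c(s,210,160,120,90),np.zeros((60,240,3),np.uint8)])
cv2.imwrite('pics/c2.png',np.hstack([w,r]))
E
```

```text
clock: 17.5
eef_pos: [468.8, -49.6, 371.0]
tool_rot: [3.139, 0.002, -0.213]
force: [-0.1, -0.2, -1.3]
width: 33.0
gripper_force: 60.8
clock: 17.8
eef_pos: [470.4, -43.0, 371.1]
tool_rot: [-3.141, 0.001, -0.204]
force: [-0.3, -0.1, -0.6]
width: 32.6
gripper_force: 60.8
17.8 [470.4 -43.  371.1] [-3.14116554e+00  1.35345788e-03 -2.03696811e-01] 32.56888579720119 [-0.27225718  0.23680377  0.3884648   1.7853009  -0.09857552  1.1397091
 -1.62668968]
```

View pics/c2.png

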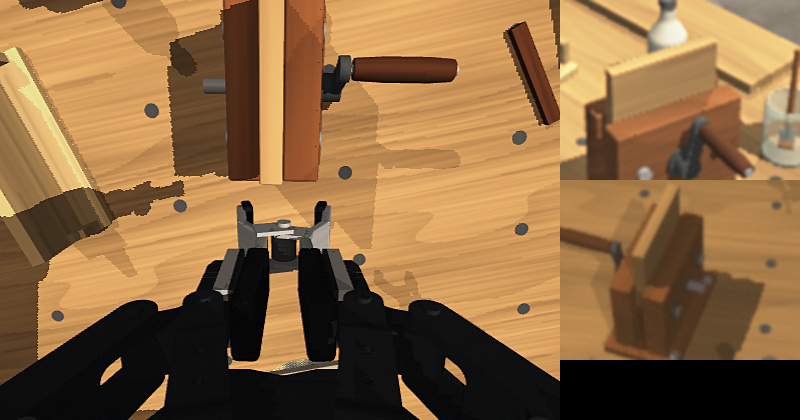

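```bash
python3 - <<'E'
from h import *
s=np.load('st.npy',allow_pickle=True).item();W=cam('wrist',s);D=cam('side');im=cv2.imread('pics/w8.png').astype(int)
for y in (10,90,160,176): print(y,im[y,250:296:2,2])
print(im[174:192:2,270,2])
print('corner',tri([(W,(283,182)),(D,(253.5,215.5))]), tri([(W,(261,182)),(D,(250,211.5))]))
v=np.array([.979,-.204,0])
for p in [(260,183),(283,183),(259,10),(284,10)]: print(plane(W,p,239).round(1))
d=cv2.imread('pics/side1.png'); m=plane(W,(271.5,183),239); mid=m+75*v; print('mid',mid.round(1),'side proj of far front corner',proj(D,m+150*v-9*np.array([.204,.979,0])), 'near',proj(D,m-9*np.array([.204,.979,0])))
# pads in tool frame
print('pivot guess px',proj(W,s['eef_pos']-np.array([0,0,29])))
E
```

```text
10 [ 64  62  63  64  95 227 222 223 227 229 233 233 234 234 234 234 234 115
  98 138 134 137 135]
90 [ 62  60  59  63  45 223 226 228 231 233 237 238 238 238 238 238 253  52
 131 130 131 135 139]
160 [ 62  59  64  63  56 193 231 230 231 235 238 239 238 239 239 242 150 103
 152 146 147 149 153]
176 [ 63  60  58  54 145 183 231 230 233 235 238 238 239 238 238 242 142 115
 154 151 149 152 152]
[237 238 237 237 239 164 201 206 207]
corner (array([475.7, -42.7, 241.4]), np.float64(4.6)) (array([479.4, -26. , 242.7]), np.float64(4.7))
[481.2 -28.2 239. ]
[477.6 -45.8 239. ]
[600.4 -54.1 239. ]
[596.9 -71.  239. ]
mid [552.8 -52.3 239. ] side proj of far front corner [309.6 199.6] near [256.9 217. ]
pivot guess px [280.4 243.1]
```

Units first: shifts go in shares of 50 mm. So 28 mm is 0.56, 26.5 mm is 0.53.

```bash
python3 nudge.py '[[[0.56, -0.06, 0, 0, 0, 0, 20], [0.56, -0.06, 0, 0, 0, 0, 20], [0.53, -0.06, 0, 0, 0, 0, 20], [0, 0, 0, 0, 0, 0, 20], [0, 0, 0, 0, 0, 0, 20], [0, 0, 0, 0, 0, 0, 20]]]'; python3 snap.py pics/w9.png; python3 to.py 551.1 -44.2 286;python3 - <<'E'
from h import *
s=np.load('st.npy',allow_pickle=True).item();W=cam('wrist',s);im=cv2.imread('pics/w9.png').astype(int)
for y in (205,215,225): print(y,im[y,220:346:3,2])
for y in (20,90,140): print(y,im[y,220:346:3,2])
E
```

```text
clock: 18.45
eef_pos: [552.3, -52.1, 371.5]
tool_rot: [-3.142, 0.001, -0.205]
force: [-0.6, -0.2, -0.8]
width: 32.9
gripper_force: 60.8
18.45 [552.3 -52.1 371.5] [-3.14150705e+00  1.21841062e-03 -2.05319417e-01] 32.872917042486904 [-0.21872029  0.37994826  0.38654174  1.58510095 -0.1503299   1.20721904
 -1.57945994]
[-2.8 -7.6 85.7]
axes [[0.979, -0.204, -0.001], [-0.204, -0.979, -0.0], [-0.001, 0.0, -1.0]] q [-0.22  0.38  0.39  1.59 -0.15  1.21 -1.58]
205 [ 86  87  87  89  93 102  94  63   8   8   9  75  72  64  62  64  65 110
 241 235 238 240 240 240 211 139 142 148 151 153 155 158  45   8  10   5
 151 196 204 203 207 204]
215 [108 107  99  91  96 104  88  91 100   0   8  47  71  64  63  64  65 108
 103 239 238 240 240 240 185 144 147 153 154 155 156 172   6  11  73  90
  94 187 190 188 188 192]
225 [ 93  95 104 109 109 107 114  94 124 100  68  96  96  96  96  97  96  94
  93  85 171 213 226 190 179 152 152 156 155 157 160 126  94  71 129 172
 173 191 191 190 202  66]
20 [202 224  81  89  89  88  90  90  90  93  95  97  96  94  94  88  82  82
 190 173 173 179 181 179 180 180 179 182 182 187  75  68  64 149 186 188
 189 183 176 169 176 179]
90 [224 226 234  87  92  93 173 177 182 181 178 178 174 158 154 152 154 161
  47  46  40  70  78  71  49 162 169 171 173 173 178 184 185 181 182 192
 180 188 198 233 233 234]
140 [104 105 103 102 103  81  77  79  83  82  78  76  78  66  63  65  66 181
 227 230 235 237 239 239 239 136 141 146 137 136 140 145 147 143 147 153
 105  59  87 199 192 195]
```

```bash
python3 nudge.py '[[[0, -0.016, 0.4, 0, 0, 0, 20], [0, 0, 0.4, 0, 0, 0, 20], [0, 0, 0.24, 0, 0, 0, 20], [0, 0, 0.2, 0, 0, 0, 20], [0, 0, 0.2, 0, 0, 0, 20], [0, 0, 0.16, 0, 0, 0, 20], [0, 0, 0.11, 0, 0, 0, 20], [0, 0, 0, 0, 0, 0, 20], [0, 0, 0, 0, 0, 0, 20], [0, 0, 0, 0, 0, 0, 20], [0, 0, 0, 0, 0, 0, 20]]]'; python3 snap.py pics/w10.png; python3 - <<'E'
from h import *
s=np.load('st.npy',allow_pickle=True).item();W=cam('wrist',s);im=cv2.imread('pics/w10.png').astype(int)
for y in (140,180,190,200,205,210,215,225): print(y,im[y,220:346:3,2])
print(proj(W,s['eef_pos']-np.array([0,0,29])),proj(W,(552.8,-52.3,239)))
i=ctrl.get_image('side');cv2.imwrite('pics/side2.png',i);D=cam('side')
for z in (239,257,215): print(z,proj(D,(552.8,-52.3,z)),proj(D,(552.8-4,-52.3-20,z)))
j=i[185:235,265:305,:].astype(int)
for r in range(0,50,3): print(185+r,j[r,::2,2])
E
```

```text
clock: 19.6
eef_pos: [553.5, -52.0, 286.6]
tool_rot: [-3.141, -0.001, -0.206]
force: [-0.1, 0.3, -1.4]
width: 33.2
gripper_force: 60.8
19.6 [553.5 -52.  286.6] [-3.14136674e+00 -8.32731318e-04 -2.06223965e-01] 33.23670821233352 [-0.20210334  0.45190574  0.36540003  1.71994164 -0.18633121  1.00309196
 -1.54675998]
140 [122  81  85  87  91  91  87  84  84  84  77  71  70  69  70  78 236 233
 235 237 240 243 242 243 243 243 247 149 151 154 157 157 161 163 165 156
 148 179 182 185 187  98]
180 [108  84  84  85  88  90  85  82  80  80  77  68  68  69  69  59 239 234
 236 239 241 243 243 244 243 244 184 136 140 144 148 150 150 158 159 159
 156 161 165 167 173  26]
190 [117  84  83  84  85  89  85  81  79  80  78  68  69  69  69  55 238 234
 236 239 242 244 244 245 245 245 170 136 143 146 150 152 155 158 158 158
 159 161 167 172  96  59]
200 [109 101  82  86  86  88  84  86  68  43  81  68  68  69  71  56 239 234
 236 239 241 244 245 245 245 245 167 139 143 147 155 153 157 177 184 175
 161 163 169 176 182 182]
205 [108  97  82  85  88  90  80  49  12  10   6  72  66  66  70  56 238 235
 237
[... 1525 characters left out ...]
172]
212 [246 246 240 234 213 191 180 110  90  94 170 173 176 173 172 172 171 170
 168 167]
215 [214 184 181 178 175 171 173 110  96  97 174 173 173 168 170 169 168 169
 167 165]
218 [182 182 179 177 176 176 175 111  87  62 175 172 174 165 168 166 164 165
 167 169]
221 [175 176 175 173 173 173 172 111  95  59 134 169 159 169 171 173 171 170
 171 170]
224 [175 173 173 172 171 173 154  94  97  97 132 175 171 171 170 171 170 172
 173 172]
227 [175 174 173 173 175 177 158  95  96 130 162 172 171 173 171 168 170 165
 168 171]
230 [179 180 178 176 173 173 165 134 171 176 175 157 166 162 162 162 165 168
 171 181]
233 [176 172 171 171 175 175 175 166 160 164 163 165 167 169 170 170 169 172
 177 196]
```

Converted, -2 mm is -0.04.

```bash
python3 nudge.py '[[[0, 0, -0.04, 0, 0, 0, 20], [0, 0, -0.04, 0, 0, 0, 20], [0, 0, 0, 0, 0, 0, 20], [0, 0, 0, 0, 0, 0, 20], [0, 0, 0, 0, 0, 0, 20], [0, 0, 0, 0, 0, 0, 20], [0, 0, 0, 0, 0, 0, 20]]]' && python3 -c "
from cell import ctrl
print(ctrl.finish_job())"
```

```text
clock: 20.4
eef_pos: [553.2, -51.9, 290.1]
tool_rot: [-3.142, 0.0, -0.206]
force: [0.5, -0.7, -0.3]
width: 32.8
gripper_force: 60.8
the job is handed in; nothing more can be done
None
```

The panel is wound tight in the vise and the clamp is held wide open astride the middle of its top edge, apparently clear of the wood; I handed the job in at 20.4 s, and no verdict came back.

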